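# Tighten and lock the castle nut on the clock-wheel fixture

## Task

Clamp the clock wheel: push the paddle on the castle nut's bar clockwise (seen from above) until the nut is down tight on the rubber pad, then turn it a little further until its next slot lines up with the cotter hole in the post and the channel that holds the pin. Then push the cotter pin along its channel, through the slot and the hole, fully home with its head against the nut, and let go. Leave the other things on the bench standing where they are.

Things in the scene. Friction and masses are not known exactly. Their poses are not given: they have to be found in the camera images.
- nut (a joint): Turn of the castle nut, rad: 0 loosest (starts 0 to 0.2), growing clockwise seen from above, hard stop at 2.1. It sinks 4.77 mm per rad: at 1.0 its washer face just meets the rubber pad (tight), beyond that it squeezes it. Stays where left; needs about 0.45 N m (4 N at the paddle). Site slot lines up with the channel at 1.2 to 1.8; the slot before it passes while the nut is loose and too high.
- slot (a point): Middle of the floor of the nut slot that will take the pin, 27.5 mm from the nut's axis; turns with the nut. Its x axis points outward along the slot: lined up when it points as post's x axis does. The nut: upright steel hexagon, 72 mm across flats, six open-topped slots 15 mm wide, 16 mm deep, one in each flat; the pin goes out by the opposite slot. Floor height 65 mm at turn 0, 58 mm at 1.5.
- paddle (a point): Middle of the upright dark steel paddle on the end of the nut's turning bar, 125 mm from the nut's axis: a plate 36 mm long radially, 14 mm thick, reaching 27 mm below and 25 mm above this point (top at height 109 mm at turn 0, 102 mm at 1.5). A level bar 16 mm wide, 12 mm high, joins its foot to the nut. Push on its flat side, in an arc about the nut's axis.
- post: Fixed threaded steel post, 34 mm thick, 97 mm tall, standing through the nut; origin on the table on the nut's axis. Its x axis points outward along the fixed pin channel: a trough 44 to 152 mm from the axis, floor at height 59.6 mm, 12.5 mm wide inside, walls up to 65.6 mm. In line with it the post has a level cross hole, 13.5 mm wide, at height 59 to 73 mm.
- pin: Loose steel cotter pin, about 130 g, lying in the channel. Origin: underside of the shank at the head's inner face; x axis away from the nut. Shank 10 x 10 mm, 80 mm long towards the nut, nose rounded. Head: upright plate 10 mm thick, 32 mm wide, 7 to 41 mm above the origin. Origin starts 134 to 142 mm from the nut's axis; home, the head is on the nut's flat, origin 36 mm from the axis.
- base: Fixed round steel base, 156 mm wide, on the table, carrying a brass clock wheel and on it a black rubber pad (80 mm wide, top at height 34 mm); origin on the table on the nut's axis.
- loupe: Bystander: black eyeglass loupe, a flared drum 42 mm tall and 50 mm wide, standing beside the fixture; origin in the centre of its underside.
- tin: Bystander: low round aluminium tin, 56 mm wide, 22 mm tall, standing beside the fixture on the robot's side; origin in the centre of its underside.
- bottle: Bystander: amber glass bottle, 68 mm wide, 180 mm tall; origin in the centre of its underside.
- jar: Bystander: white jar, 74 mm wide, 85 mm tall; origin in the centre of its underside.
- jar2: Bystander: clear glass jar with brass lid, 68 mm wide, 75 mm tall; origin in the centre of its underside.
- screwdriver: Bystander: screwdriver with black handle, 170 mm long, lying down; origin on the table under it, about mid-length.
- punch: Bystander: steel leather-punch pliers, about 170 mm long, lying down; origin on the table under it, about mid-length.

How it is judged (in metres and radians):
On the way, in this order (a step that is already met when the one before it is completed fails the run):
1. the nut is turned down tight on the rubber pad (turn above 1.0 rad), the pin not yet in it (value of joint nut above 1 rad and x of pin in the frame of post above 0.11 m), for 0.1 s.
2. the nut is turned further until the slot lines up with the channel (within 0.09 rad) (value of joint nut above 1 rad and angle between the x axis of slot and the x axis of post, either way round below 0.09 rad), for 0.2 s.
At the end, for the whole second after the job is handed in: The nut is tight (turn above 1.0 rad) with its slot within 0.09 rad of the channel; the pin lies level through slot and cross hole in line with the channel, its head within 5 mm of the nut's flat, at rest and released (all of step 2 and x of pin in the frame of post between 0.03 and 0.041 m and y of pin in the frame of post between -0.006 and 0.006 m and z of pin in the frame of post between 0.05 and 0.066 m and angle between the x axis of pin and the x axis of post, either way round below 0.12 rad and angle between pin's own z axis and vertical below 0.15 rad and linear speed of pin below 0.02 m/s and velocity of joint nut between -0.05 and 0.05 rad/s); the robot touches nothing.
It fails at once if a bystander is moved more than 40 mm (distance of any of loupe, tin, bottle, jar, jar2, screwdriver, punch from where it was at the start of the episode above 0.04 m).
It fails at once if the pin is lifted out of its channel (z of pin in the frame of post above 0.085 m).
It also fails if it takes over 53 s, if anything falls off the work surface, if the arm or the gripper's body presses on something with over 40 N, if the wrist force passes 120 N, or if a joint passes its speed limit or range.

## Robot

A 6-joint arm with a two-finger parallel gripper is mounted at the origin on the work surface. World frame = base frame: x ahead of the robot, y to its left, z up, the work surface at z = 0. Lengths are in m, angles in degrees, forces in N, time in s.
With the tool pointing down it reaches from about 0.4 to 0.825 m from the base axis. Payload 7 kg.
Tool frame: the origin (TCP) lies at the very end of the fingers, on their centre line; the grasp point (between the pads) lies 19 mm behind it; z points along the fingers, y is the line along which they close (so a half turn about z gives the same grasp; the last joint's range is limited). The gripper opens to 88 mm and grips with 3 to 60 N. Pads are 19 mm wide; open, the fingers measure 130 mm over their backs; the gripper's body (78 mm by 193 mm) begins 47 mm behind the grasp point.
Start: joints at [91.507, 20.546, 0.682, 0, -70.136, -16.507], TCP at [0.175, 0.652, 0.227] pointing down, gripper open.
Joint ranges: [-176.03, 176.03], [-82.01, 121.73], [-58.28, 71.71], [-173.87, 95.51], [-174.79, -0.11], [-173.66, 173.66]. Speed limits (degrees/s): [136.94, 136.94, 172.46, 180, 180, 180].

## Interface

Orientations are given as [roll, pitch, yaw] about the fixed x, y, z axes, in that order (R = Rz(yaw) Ry(pitch) Rx(roll)).
In Python, from plant import ctrl gives the robot as it stands.
- The arm moves only by the tool carry_out, never from a script. Its argument "deltas" is a list that holds one entry, the list of rows, each a list of 5 numbers: the shift along the tool's x, y, z scaled (see below), then the turn about the tool's z scaled (see below), then the opening, from -1 (shut) to 1 (fully open). A call has 1 to 5 rows; each row is the pose to reach, as a shift and turn from the pose commanded when the call began, along the tool's axes at that moment, turning the shorter way round; what a row does not reach only later rows make up. The controller multiplies each number of a shift by 20 cm and each number of a turn by 2 pi rad. A row lasts 1/10 s, in which the tool goes at most 50 mm and 8.59 degrees, less where a joint would pass 70% of its speed; a pose out of reach is approached as far as the arm can. A call with a number of a shift or a turn outside -1 to 1 is refused whole. A call with a gripper value outside its range is refused whole. The fingers move at their own pace and stop on an object; the grip force is fixed at half the most. Time passes only in rows, so rows that repeat a pose let the fingers close. It gives the time, the measured TCP pose, the force, the opening and the grip force at its end, in the units of the state.
- ctrl.get_obs(): the state, without advancing time (a new reading comes with each control period).
- ctrl.snapshot(name): name is "side" or "top" or "wrist"; returns a dict with "color" (400x640x3 uint8, red, green, blue), "camera_matrix" (3x3 intrinsics, pixels), "k1" (the pictures are not rectified: a ray, as slopes to the right and down, at radius r is drawn at 1 + k1 r^2 times it, then the intrinsics apply), "R" (3x3) and "t" (3): a world point X has camera coordinates R X + t. Camera axes: x right, y down, z forward; pixel columns grow to the right and rows downward; lengths in m; the calibration is good to about 2 mm. A picture is of the moment at which its call begins. There is no depth.
- ctrl.close_job(): hands the job in; it is judged then, once.
Trained networks look in a picture, given as the dict that the camera call returned (one of the last four; its "shot" number tells which), for a name from the list of things; names that differ only in an ending like _2 or _b are one class to them, and where a whole thing is asked for, a point or a joint stands for the part that bears it (a point fixed in the world has none). Each returns a list of dicts, best first, with "p" (0 to 1); they miss things now and then, are a little off and sometimes report something else, mostly with a low value. They report only what shows in the picture. A call takes as long as a camera call.
- ctrl.search_frame(picture, name): "centre" ([column, row] in pixels, amid what is visible of it).
- ctrl.silhouettes(picture, name): "mask" (400x640 bool, what is visible of it) and "centre" ([column, row] in pixels, amid what is visible of it).
- ctrl.spot_point(picture, name): "centre" ([column, row] in pixels: a listed point, or the origin of a listed thing).
The state is a dict: "clock": time; "joint_pos": joint angles; "qvel": joint speeds; "tau": joint torques, N m; "tool_pos": TCP position; "orientation": TCP orientation; "force": force on the tool from outside, world axes, zero at the start; "moment": the same for the moment, N m; "opening": finger opening in m; "gripper_force": force on a finger pad.
Only numpy, scipy, OpenCV 4.12 (cv2) and the standard library are available. Lean on these libraries where they do the work, as an engineer would, in place of code of your own. Each camera call takes 0.05 s, during which the arm holds its last target. There are 200 camera calls.

## Working session

There is one attempt and no reset: what is moved stays moved. The work goes in short steps, Python scripts to look and compute and a tool call to move; the robot and the scene stay as the last step left them, time stands still between calls to the robot, and variables do not carry over. Pictures are saved under pics/ and viewed, at most 10 in all, crops included, and the job is handed in when it is done.

Besides the shell and the picture viewer there is one more tool, called after "Request:" as a command line: name --argument value ..., lists and objects as JSON in quotes. carry_out: Moves the arm, as the interface text tells. Its arguments: {"type":"object","properties":{"deltas":{"type":"array"}},"required":["deltas"]}

```bash
mkdir -p pics; ls
cat > h.py <<'E'
import numpy as np, cv2
from plant import ctrl
def ray(s,px):
    K=s["camera_matrix"];d=np.array([(px[0]-K[0][2])/K[0][0],(px[1]-K[1][2])/K[1][1]])
    u=d.copy()
    for _ in range(20): u=d/(1+s["k1"]*(u@u))
    R=np.array(s["R"]);t=np.array(s["t"])
    return -R.T@t, R.T@np.array([u[0],u[1],1])
def atz(s,px,z):
    o,d=ray(s,px); return o+d*(z-o[2])/d[2]
def proj(s,X):
    c=np.array(s["R"])@X+s["t"];u=c[:2]/c[2];u=u*(1+s["k1"]*(u@u));K=s["camera_matrix"]
    return np.array([K[0][0]*u[0]+K[0][2],K[1][1]*u[1]+K[1][2]])
def tri(a,pa,b,pb):
    A=np.zeros((3,3));v=np.zeros(3)
    for s,p in((a,pa),(b,pb)):
        o,d=ray(s,p);d/=np.linalg.norm(d);M=np.eye(3)-np.outer(d,d);A+=M;v+=M@o
    return np.linalg.solve(A,v)
def save(s,n): cv2.imwrite("pics/"+n,s["color"][:,:,::-1])
E
python3 - <<'E'
from h import *
np.set_printoptions(precision=4,suppress=True)
S={n:ctrl.snapshot(n) for n in("top","side")}
for n,s in S.items():
    save(s,n+"0.png"); print(n,ray(s,(320,200)))
H=dict(post=0,base=0,paddle=.084,slot=.065,pin=.0596,loupe=0,tin=0,bottle=0,jar=0,jar2=0,screwdriver=0,punch=0)
for k,z in H.items():
    P={}
    for n,s in S.items():
        r=ctrl.spot_point(s,k)
        if r: P[n]=r[0]["centre"]; print(k,n,r[0]["p"].__round__(2),np.round(P[n]),atz(s,P[n],z))
    if len(P)==2: print("   tri",tri(S["top"],P["top"],S["side"],P["side"]))
o=ctrl.get_obs();print(o)
E
```

```text
pics
top (array([ 0.467 , -0.0407,  1.2197]), array([ 0.0556,  0.0099, -0.9985]))
side (array([ 0.4904, -0.8758,  0.6937]), array([ 0.0361,  0.8062, -0.5905]))
post top 0.97 [276. 195.] [0.5451 0.0827 0.    ]
base top 0.83 [273. 199.] [0.5335 0.0899 0.    ]
base side 0.74 [321. 198.] [0.5373 0.081  0.    ]
   tri [ 0.5358  0.0907 -0.0071]
paddle top 0.96 [300. 149.] [0.6505 0.0204 0.084 ]
paddle side 0.78 [358. 185.] [0.6453 0.023  0.084 ]
   tri [0.6475 0.0204 0.086 ]
slot top 0.86 [271. 204.] [0.5185 0.0879 0.065 ]
slot side 0.79 [313. 182.] [0.5126 0.078  0.065 ]
   tri [0.5158 0.0886 0.0582]
pin top 0.73 [218. 204.] [0.5151 0.215  0.0596]
pin side 0.65 [314. 160.] [0.5193 0.2267 0.0596]
   tri [0.5169 0.2133 0.0672]
loupe top 0.58 [253. 148.] [0.664  0.1449 0.    ]
loupe side 0.4 [357. 184.] [0.6643 0.1524 0.    ]
   tri [0.663  0.1441 0.0057]
tin top 0.83 [255. 242.] [0.4249 0.1321 0.    ]
tin side 0.72 [285. 188.] [0.4197 0.1444 0.    ]
   tri [0.4229 0.1306 0.0094]
bottle top 0.63 [179. 165.] [0.6142 0.3329 0.    ]
bottle side 0.93 [337. 157.] [0.6139 0.347  0.    ]
   tri [0.
[... 367 characters left out ...]
5 [267. 311.] [ 0.3904 -0.3507 -0.    ]
   tri [ 0.3935 -0.3507 -0.    ]
punch top 0.65 [486. 209.] [ 0.5235 -0.4474  0.    ]
punch side 0.61 [331. 348.] [ 0.5296 -0.4519  0.    ]
   tri [ 0.5268 -0.449  -0.0047]
{'clock': 1.3, 'joint_pos': array([ 91.5069,  20.5481,   0.6829,  -0.0014, -70.1348, -16.5079]), 'qvel': array([-0.0299,  0.0273,  0.0074,  0.0487,  0.0996, -0.0079]), 'tau': array([ -0.0011, -58.2394,  29.3296,   7.0028,   0.0124,  -0.    ]), 'tool_pos': array([0.1747, 0.652 , 0.2265]), 'orientation': array([179.9996,   0.0013, -15.0015]), 'force': array([-0.6216, -0.5348,  0.4483]), 'moment': array([ 0.0063, -0.0383, -0.0562]), 'gripper_force': 0.0, 'opening': 0.08756976083919864}
```

View crops.

Run:
```python
import cv2,numpy as np
a=cv2.imread("pics/top0.png")[110:290,160:360];b=cv2.imread("pics/side0.png")[90:250,220:420]
cv2.imwrite("pics/a.png",cv2.resize(a,None,fx=3.3,fy=3.3,interpolation=2));cv2.imwrite("pics/b.png",cv2.resize(b,None,fx=3.6,fy=3.6,interpolation=2))
```

```text
(no output)
```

View pics/a.png

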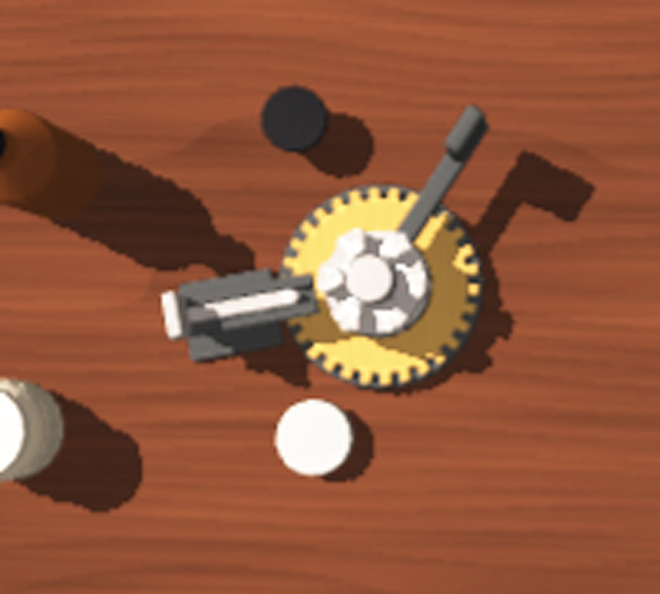

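View pics/b.png

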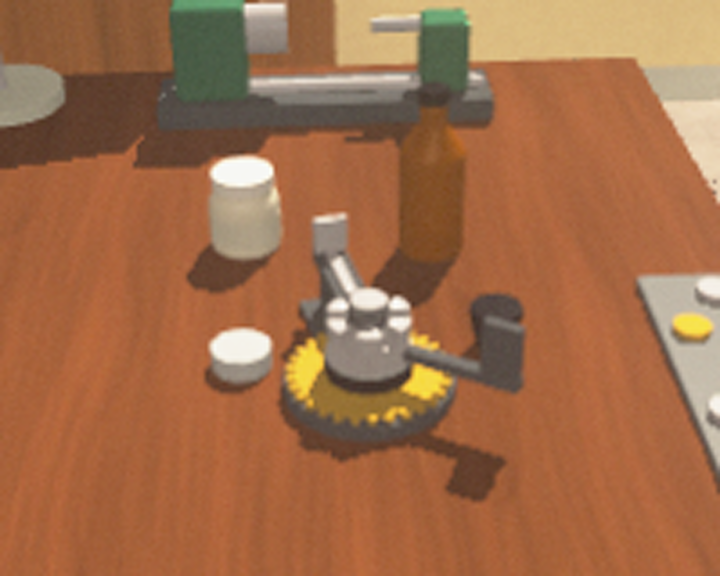

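Run:
```python
from h import *
np.set_printoptions(precision=4,suppress=True)
T=ctrl.snapshot("top");D=ctrl.snapshot("side")
q=lambda x,y:(160+x/3.3,110+y/3.3)
r=lambda x,y:(220+x/3.6,90+y/3.6)
print("posttop",atz(T,q(370,278),.097),atz(D,r(369,298),.097),tri(T,q(370,278),D,r(369,298)))
print("base",atz(T,q(381,287),.025))
print("headtop",atz(T,q(172,314),.1006),atz(D,r(330,218),.1006))
print("shank nose/other",atz(T,q(298,297),.0696),atz(T,q(190,309),.0696))
print("paddle top",atz(T,q(466,132),.109),atz(D,r(503,320),.109))
for s,n in((T,"T"),(D,"D")):
  for k in("post","base","nut","pin","paddle"):
    m=ctrl.silhouettes(s,k)
    if m: 
      ys,xs=np.nonzero(m[0]["mask"]); print(n,k,round(m[0]["p"],2),m[0]["centre"],len(xs),xs.min(),xs.max(),ys.min(),ys.max())
print(ctrl.get_obs()["clock"])
```

```text
posttop [0.5402 0.0824 0.097 ] [0.542  0.0801 0.097 ] [0.5412 0.0826 0.0954]
base [0.5383 0.0818 0.025 ]
headtop [0.5111 0.2207 0.1006] [0.5133 0.2181 0.1006]
shank nose/other [0.5269 0.1371 0.0696] [0.5162 0.2151 0.0696]
paddle top [0.644  0.0168 0.109 ] [0.648  0.0198 0.109 ]
T post 0.96 [241.1, 194.4] 800 216 279 186 218
T base 0.83 [279.5, 193.3] 2925 244 307 142 227
T nut 0.69 [281.5, 186.2] 947 256 306 143 211
T pin 0.72 [227.2, 201.4] 312 208 249 197 211
T paddle 0.57 [279.5, 185.7] 1064 256 307 142 211
D post 0.66 [317.7, 174.0] 217 305 327 162 182
D base 0.79 [327.4, 191.7] 1541 299 365 173 211
D nut 0.69 [331.2, 185.2] 838 309 366 172 198
D pin 0.42 [311.0, 156.6] 141 307 318 150 171
D paddle 0.84 [331.9, 185.5] 695 311 365 173 198
1.9
```

The top and side views show the nut at (372,194)/(322,173), the paddle front-right of it, the pin head on the left at (212,205), and free space on the clockwise side. Next I fly over for a wrist view.

Request:
carry_out --deltas '[[[0.15,0.15,-0.13,0,1],[0.34,0.34,-0.13,0,1],[0.53,0.53,-0.13,0,1],[0.7,0.7,-0.13,0,1],[0.76,0.75,-0.13,0,1]]]'

```text
clock: 2.4
tool_pos: [0.2839, 0.4644, 0.2533]
orientation: [-180.0, 0.0, -15.1]
force: [0.6, 0.4, 0.3]
opening: 0.0878
gripper_force: 0.0
```

Request:
carry_out --deltas '[[[0.15,0.15,-0.1,0,1],[0.3,0.3,-0.13,0,1],[0.46,0.46,-0.13,0,1],[0.62,0.62,-0.13,0,1],[0.76,0.75,-0.13,0,1]]]'

```text
clock: 2.9
tool_pos: [0.3914, 0.2819, 0.2791]
orientation: [-179.9, -0.0, -15.0]
force: [1.6, 1.1, 0.7]
opening: 0.0875
gripper_force: 0.0
```

Request:
carry_out --deltas '[[[0.2,0.2,-0.1,0,0],[0.4,0.4,-0.13,0,-0.3],[0.6,0.6,-0.13,0,-0.3],[0.74,0.74,-0.13,0,-0.3],[0.76,0.75,-0.13,0,-0.3]]]'

```text
clock: 3.4
tool_pos: [0.5001, 0.0962, 0.3048]
orientation: [180.0, -0.0, -15.2]
force: [0.2, 0.3, 0.1]
opening: 0.0534
gripper_force: 0.0
```

Run:
```python
from h import *
np.set_printoptions(precision=4,suppress=True)
import pickle
s=ctrl.snapshot("wrist");save(s,"w1.png");pickle.dump(s,open("w1.pkl","wb"))
o=ctrl.get_obs();print(o["clock"],o["tool_pos"],o["orientation"],o["joint_pos"],o["opening"],ray(s,(320,200)))
for k,z in dict(post=0,paddle=.084,slot=.065,pin=.0596).items():
    r=ctrl.spot_point(s,k)
    if r: print(k,r[0],atz(s,r[0]["centre"],z))
```

```text
3.45 [0.5006 0.0959 0.3045] [179.9543  -0.0207 -15.178 ] [ 32.9839   2.2665 -12.4165   0.0474 -75.3373  41.8261] 0.04915606868125358 (array([0.5808, 0.0754, 0.4624]), array([-0.2941,  0.0873, -0.9518]))
post {'centre': [322.6, 134.8], 'p': 0.86} [0.54   0.0858 0.    ]
paddle {'centre': [350.1, 33.5], 'p': 0.9} [0.6499 0.0233 0.084 ]
slot {'centre': [328.9, 158.2], 'p': 0.76} [0.5131 0.0842 0.065 ]
pin {'centre': [238.7, 180.9], 'p': 0.94} [0.5143 0.2167 0.0596]
```

View pics/w1.png

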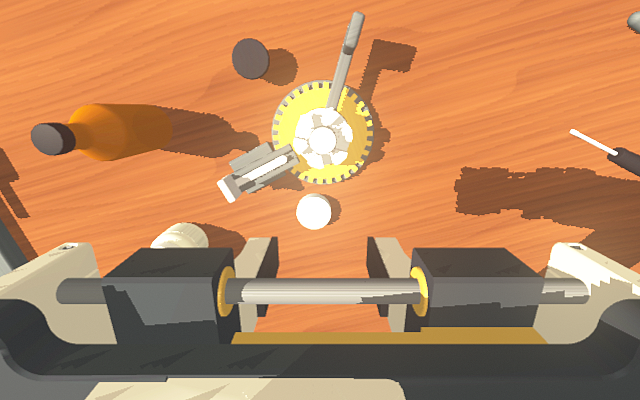

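The wrist view shows the nut at (322,139), the paddle top at (353,25), the pin head at (229,189) and the tin at (314,212). I enlarge the nut for angles.

Run:
```python
from h import *
import pickle
np.set_printoptions(precision=4,suppress=True)
s=pickle.load(open("w1.pkl","rb"))
c=s["color"][5:210,210:385,::-1]
cv2.imwrite("pics/w1c.png",cv2.resize(c[75:205],None,fx=4.5,fy=4.5,interpolation=2))
print(atz(s,(322,139),.097),atz(s,(229,189),.1006),atz(s,(353,25),.109))
# unwarp plane z=.081 nut top around centre,
```

```text
[0.5438 0.0856 0.097 ] [0.5142 0.2182 0.1006] [0.6523 0.0219 0.109 ]
```

View pics/w1c.png

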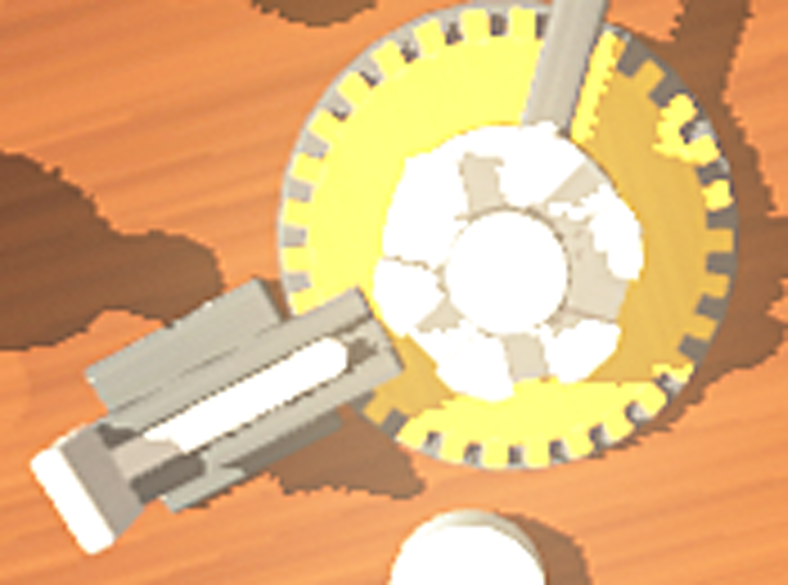

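Run:
```python
from h import *
import pickle
np.set_printoptions(precision=4,suppress=True)
s=pickle.load(open("w1.pkl","rb"))
q=lambda u,v:(210+u/4.5,80+v/4.5)
P=lambda u,v,z:atz(s,q(u,v),z)
ang=lambda a,b:np.degrees(np.arctan2(*(b-a)[1::-1]))
a,b=P(528,357,.065),P(481,180,.065)
print("slots",a,b,(a+b)/2,ang(b,a))
print("slot LL",P(432,318,.065),P(592,190,.065))
# channel wall tops (z .0656): far-end points
w=[(P(300,325,.0656),P(360,292,.0656)),(P(200,480,.0656),P(400,365,.0656))]
n1,n2=P(345,345,.0696),P(170,440,.0696)
print("shank",n1,n2,ang(n1,n2))
h1,h2=P(45,458,.1006),P(97,548,.1006)
print("head top",h1,h2,ang(h1,h2), ang(P(60,450,.1006),P(112,540,.1006)))
print("wall corners",P(362,291,.0656),P(403,368,.0656))
print("wheel",P(507,237,.025), P(507,270,.097))
```

```text
slots [0.5121 0.0866 0.065 ] [0.5662 0.0866 0.065 ] [0.5391 0.0866 0.065 ] 179.9621107354404
slot LL [0.5312 0.1117 0.065 ] [0.5549 0.0558 0.065 ]
shank [0.5308 0.1388 0.0696] [0.5168 0.1995 0.0696] 102.95272497528924
head top [0.5262 0.2259 0.1006] [0.4969 0.2211 0.1006] -170.72827604636072 -170.51058503138017
wall corners [0.5445 0.1297 0.0656] [0.5189 0.1244 0.0656]
wheel [0.5451 0.0843 0.025 ] [0.5424 0.0852 0.097 ]
```

Request:
carry_out --deltas '[[[0.2,0.04,0.1,0.02,-0.2],[0.4,0.08,0.3,0.03,-0.2],[0.6,0.12,0.45,0.042,-0.2],[0.75,0.15,0.55,0.042,-0.2],[0.82,0.165,0.65,0.042,-0.2]]]'

```text
clock: 4.15
tool_pos: [0.6501, 0.0251, 0.172]
orientation: [179.9, 0.1, -30.1]
force: [-0.6, 0.6, 0.3]
opening: 0.0352
gripper_force: 0.0
```

Run:
```python
from h import *
import pickle
np.set_printoptions(precision=4,suppress=True)
s=ctrl.snapshot("wrist");save(s,"w2.png");pickle.dump(s,open("w2.pkl","wb"))
o=ctrl.get_obs();print(o["clock"],o["tool_pos"],o["orientation"],o["joint_pos"],o["opening"],ray(s,(320,200)))
r=ctrl.spot_point(s,"paddle")
if r: print(r[0],atz(s,r[0]["centre"],.084))
```

```text
4.2 [0.6491 0.0247 0.1684] [179.749    0.262  -30.1262] [ 19.3308  20.6769  -6.9712  -0.0404 -62.713   40.5622] 0.035330658520645354 (array([ 0.7228, -0.0155,  0.3294]), array([-0.2638,  0.1595, -0.9513]))
{'centre': [328.0, 200.4], 'p': 0.98} [0.6509 0.0197 0.084 ]
```

View pics/w2.png

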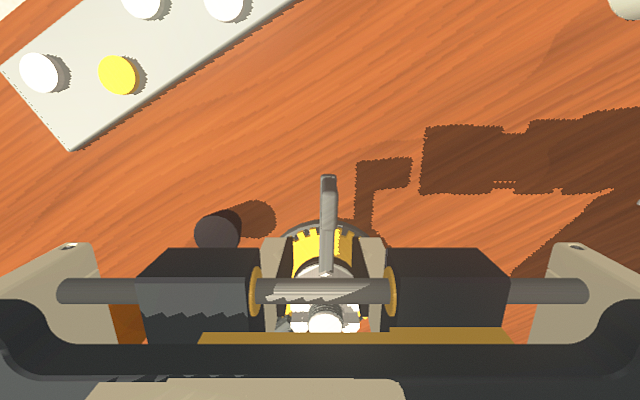

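The wrist view has the paddle at (328,200), running straight down between the fingers at x≈270–290 and 355–385. I descend to straddle it.

Request:
carry_out --deltas '[[[0.02,0.015,0.1,0,-0.2],[0.02,0.015,0.25,0,-0.2],[0.02,0.015,0.4,0,-0.2],[0.02,0.015,0.48,0,-0.2],[0.02,0.015,0.48,0,-0.2]]]'

```text
clock: 4.75
tool_pos: [0.6487, 0.0217, 0.0773]
orientation: [179.9, 0.1, -30.0]
force: [-0.0, 0.2, 0.1]
opening: 0.0348
gripper_force: 0.0
```

Run:
```python
from h import *
np.set_printoptions(precision=4,suppress=True)
o=ctrl.get_obs();print(o["clock"],o["tool_pos"],o["orientation"],o["joint_pos"],o["opening"],o["force"])
yaw=o["orientation"][2]
a=np.array([.5415,.084])
def row(psi,lead):  # targets along the arc
    t=np.array([np.cos(np.radians(psi)),np.sin(np.radians(psi))])
    return a+.125*t
x=np.array([np.cos(np.radians(yaw)),np.sin(np.radians(yaw))]);y=np.array([x[1],-x[0]])
p0=o["tool_pos"][:2]
for psi in range(-36,-121,-6):
    d=row(psi,0)-p0; print(psi,np.round([d@x/.2,d@y/.2,(yaw-psi)/360],3))
```

```text
4.75 [0.6487 0.0217 0.0773] [179.8801   0.1375 -30.0264] [ 19.088   25.338  -12.9322  -0.0323 -51.9104  40.9058] 0.03476792410767045 [-0.0313  0.1627  0.1463]
-36 [0.002 0.064 0.017]
-42 [-0.009  0.128  0.033]
-48 [-0.026  0.192  0.05 ]
-54 [-0.049  0.253  0.067]
-60 [-0.079  0.311  0.083]
-66 [-0.114  0.366  0.1  ]
-72 [-0.155  0.417  0.117]
-78 [-0.202  0.463  0.133]
-84 [-0.252  0.504  0.15 ]
-90 [-0.307  0.54   0.167]
-96 [-0.366  0.57   0.183]
-102 [-0.427  0.593  0.2  ]
-108 [-0.49   0.61   0.217]
-114 [-0.554  0.62   0.233]
-120 [-0.62   0.624  0.25 ]
```

Request:
carry_out --deltas '[[[0.002,0.064,0.01,0.017,-0.2],[-0.009,0.128,0.015,0.033,-0.2],[-0.026,0.192,0.02,0.05,-0.2],[-0.049,0.253,0.02,0.067,-0.2],[-0.079,0.311,0.02,0.083,-0.2]]]'

```text
clock: 5.25
tool_pos: [0.6078, -0.0237, 0.0772]
orientation: [-179.7, -0.1, -60.1]
force: [4.3, 3.2, -3.3]
opening: 0.0347
gripper_force: 2.5
```

Request:
carry_out --deltas '[[[-0.003,0.065,0.005,0.017,-0.2],[-0.014,0.13,0.01,0.033,-0.2],[-0.031,0.193,0.01,0.05,-0.2],[-0.054,0.254,0.015,0.067,-0.2],[-0.084,0.3125,0.015,0.083,-0.2]]]'

```text
clock: 5.75
tool_pos: [0.5463, -0.041, 0.0749]
orientation: [-179.5, 0.0, -90.0]
force: [5.7, -1.2, -1.6]
opening: 0.0348
gripper_force: 2.6
```

Run:
```python
from h import *
import pickle
np.set_printoptions(precision=4,suppress=True)
s=ctrl.snapshot("top");save(s,"t3.png")
w=ctrl.snapshot("wrist");save(w,"w3.png");pickle.dump((s,w),open("w3.pkl","wb"))
o=ctrl.get_obs();print(o["clock"],o["tool_pos"],o["orientation"],o["joint_pos"],o["opening"],o["force"])
a=np.array([.5415,.084]);d=o["tool_pos"][:2]-a;print(np.linalg.norm(d),np.degrees(np.arctan2(d[1],d[0])))
for c in(s,w):
  for k,z in dict(paddle=.08,slot=.06).items():
    r=ctrl.spot_point(c,k)
    if r:
        p=atz(c,r[0]["centre"],z);d=p[:2]-a
        print(k,r[0],p,np.linalg.norm(d),np.degrees(np.arctan2(d[1],d[0])))
```

```text
5.85 [ 0.5438 -0.0412  0.0743] [-179.7491    0.0497  -89.8761] [ 16.2763  16.9347 -27.063    0.0308 -45.7475 -16.1739] 0.035120311280279405 [0.6024 0.9169 0.1986]
0.12520061632849688 -88.93640293652643
paddle {'centre': [305.2, 259.0], 'p': 0.84} [ 0.5538 -0.0381  0.08  ] 0.12267733712896288 -84.23173990055987
```

Request:
carry_out --deltas '[[[-0.001,0.04,0,0.01,-0.2],[-0.003,0.07,0.005,0.018,-0.2],[-0.008,0.098,0.005,0.025,-0.2],[-0.008,0.098,0.005,0.025,-0.2],[-0.008,0.098,0.005,0.025,-0.2]]]'

```text
clock: 6.55
tool_pos: [0.5242, -0.0404, 0.0708]
orientation: [-180.0, 0.0, -98.7]
force: [2.1, -0.1, 0.6]
opening: 0.0353
gripper_force: 0.8
```

```bash
cat > look.py <<'E'
from h import *
import pickle,sys
np.set_printoptions(precision=4,suppress=True)
o=ctrl.get_obs();print(o["clock"],o["tool_pos"],o["orientation"],o["opening"],o["force"])
a=np.array([.5415,.084]);d=o["tool_pos"][:2]-a;print(np.linalg.norm(d),np.degrees(np.arctan2(d[1],d[0])))
out=[]
for n in("top","side"):
  c=ctrl.snapshot(n);save(c,n+sys.argv[1]+".png");out.append(c)
  for k,z in dict(paddle=.08,slot=.06).items():
    r=ctrl.spot_point(c,k)
    if r:
        p=atz(c,r[0]["centre"],z);d=p[:2]-a
        print(n,k,r[0],p,np.linalg.norm(d),np.degrees(np.arctan2(d[1],d[0])))
pickle.dump(out,open("l"+sys.argv[1]+".pkl","wb"))
E
python3 look.py 4
python3 - <<'E'
import cv2,numpy as np
a=cv2.imread("pics/top4.png")[120:290,170:340];b=cv2.imread("pics/side4.png")[110:230,240:400]
cv2.imwrite("pics/l4.png",np.vstack([cv2.resize(a,(400,400)),cv2.resize(b,(400,300))])[:600] if 0 else np.hstack([cv2.resize(a,(400,400)),cv2.resize(b,(400,400))]))
E
```

```text
6.55 [ 0.5242 -0.0404  0.0708] [-179.9725    0.0069  -98.7359] 0.035311134539682675 [ 2.0959 -0.1336  0.6111]
0.12562238476915275 -97.91705641151438
side paddle {'centre': [322.3, 202.8], 'p': 0.52} [ 0.5337 -0.0516  0.08  ] 0.13581157661908239 -93.27557937321637
side slot {'centre': [321.4, 179.1], 'p': 0.5} [0.5395 0.1017 0.06  ] 0.017843778099353193 96.51520742052426
```

View pics/l4.png

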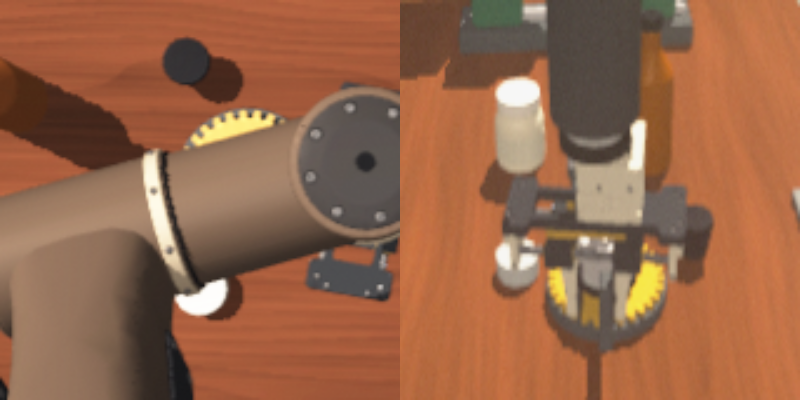

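Request:
carry_out --deltas '[[[-0.001,0.044,0,0.011,-0.2],[-0.006,0.087,0.005,0.022,-0.2],[-0.013,0.125,0.005,0.033,-0.2],[-0.019,0.151,0.005,0.039,-0.2],[-0.019,0.151,0.005,0.039,-0.2]]]'

```text
clock: 7.35
tool_pos: [0.4935, -0.0322, 0.0694]
orientation: [180.0, -0.0, -112.9]
force: [0.6, 0.6, 0.5]
opening: 0.0352
gripper_force: 0.0
```

Request:
carry_out --deltas '[[[0,0,0,0,-0.2],[0,0,0,0,-0.2],[0,-0.025,0,0,-0.2],[0,-0.05,0,0,-0.2],[0,-0.05,0,0,-0.2]]]'

```text
clock: 7.85
tool_pos: [0.5043, -0.0364, 0.0695]
orientation: [-180.0, -0.0, -112.9]
force: [-0.0, -0.8, 0.6]
opening: 0.0349
gripper_force: 0.0
```

Run:
```python
from h import *
np.set_printoptions(precision=4,suppress=True)
o=ctrl.get_obs();print(o["clock"],o["tool_pos"],o["orientation"],o["joint_pos"],o["opening"],o["force"])
```

```text
7.85 [ 0.5043 -0.0364  0.0695] [-179.9921   -0.0047 -112.9287] [ 18.1723  14.1385 -32.0773   0.0126 -43.7813 -41.1101] 0.034881704858875685 [-0.0361 -0.8013  0.6064]
```

Request:
carry_out --deltas '[[[0,0,-0.15,0,-0.2],[0,0,-0.4,0,-0.2],[-0.1,0.03,-0.65,0,-0.4],[-0.2,0.07,-0.85,-0.015,-0.6],[-0.35,0.12,-0.9,-0.03,-1]]]'

```text
clock: 8.35
tool_pos: [0.5108, 0.0382, 0.2553]
orientation: [-179.6, 0.2, -102.0]
force: [-0.1, -0.5, 0.4]
opening: 0.0163
gripper_force: 0.0
```

```bash
cat > goto.py <<'E'
from h import *
import sys
np.set_printoptions(precision=4,suppress=True)
o=ctrl.get_obs();print(o["clock"],o["tool_pos"],o["orientation"],o["joint_pos"][5],o["opening"])
a=np.array([.5415,.084]);ph=np.radians(101.7)
r,lat,z,yawt=map(float,sys.argv[1:])
u=np.array([np.cos(ph),np.sin(ph)]);v=np.array([u[1],-u[0]])   # v to the bottle side (+x)
p=a+r*u+lat*v;yaw=o["orientation"][2];yr=np.radians(yaw)
x=np.array([np.cos(yr),np.sin(yr)]);y=np.array([x[1],-x[0]]);d=p-o["tool_pos"][:2]
print("units",np.round([d@x/.2,d@y/.2,(o["tool_pos"][2]-z)/.2,(yaw-yawt)/360],4))
E
python3 goto.py .10 0 .25 -78.3
```

```text
8.35 [0.5108 0.0382 0.2553] [-179.5744    0.2194 -101.961 ] -38.334868699381744 0.01632482836462507
units [-0.714   0.0979  0.0266 -0.0657]
```

Request:
carry_out --deltas '[[[-0.2,0.025,0,-0.02,-1],[-0.4,0.05,0,-0.04,-1],[-0.6,0.08,0,-0.06,-1],[-0.7,0.098,0.02,-0.066,-1],[-0.71,0.098,0.02,-0.066,-1]]]'

```text
clock: 8.85
tool_pos: [0.519, 0.1827, 0.2446]
orientation: [179.9, -0.0, -78.2]
force: [-0.6, -1.5, -0.6]
opening: 0.0004
gripper_force: 0.0
```

```bash
python3 goto.py .10 0 .25 -78.3
python3 - <<'E'
from h import *
import pickle
np.set_printoptions(precision=4,suppress=True)
w=ctrl.snapshot("wrist");save(w,"w5.png");pickle.dump(w,open("w5.pkl","wb"))
for k,z in dict(post=0,paddle=.077,slot=.058,pin=.0596).items():
    r=ctrl.spot_point(w,k)
    if r:
        p=atz(w,r[0]["centre"],z);d=p[:2]-[.5415,.084];print(k,r[0],p,np.linalg.norm(d),np.degrees(np.arctan2(d[1],d[0])))
c=w["color"][:,:,::-1][0:240,200:440]
cv2.imwrite("pics/w5c.png",cv2.resize(c,(600,600),interpolation=2))
E
```

```text
8.85 [0.519  0.1827 0.2446] [179.921   -0.0166 -78.1696] -27.93894859088357 0.00041473544002616167
units [ 0.0062 -0.0099 -0.0271  0.0004]
post {'centre': [316.5, 89.9], 'p': 0.96} [0.5473 0.0837 0.    ] 0.005816190304405481 -2.6402618976167327
slot {'centre': [320.7, 116.8], 'p': 0.75} [0.5354 0.1136 0.058 ] 0.03018527406249192 101.72731711245962
pin {'centre': [320.6, 205.4], 'p': 0.76} [0.5138 0.2175 0.0596] 0.13634122633542298 101.71395575467459
```

View pics/w5c.png

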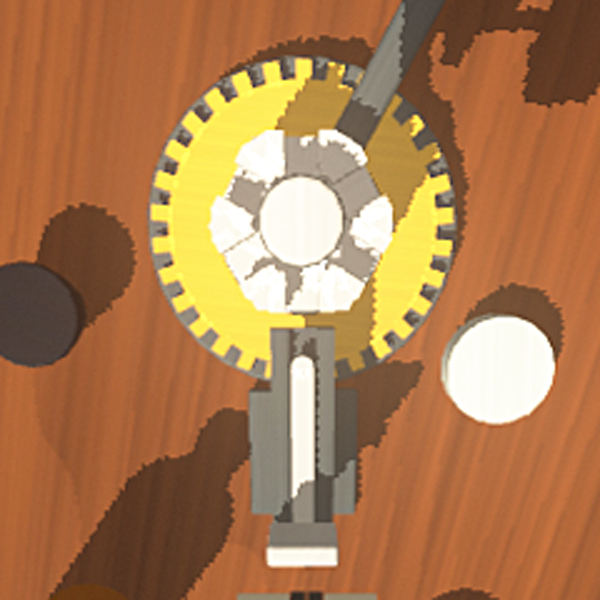

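Run:
```python
from h import *
import pickle
w=pickle.load(open("w5.pkl","rb"))
c=w["color"][40:150,275:370,::-1].astype(float)
c=255*(c/255)**2.2 
g=cv2.resize(c.astype(np.uint8),None,fx=5.4,fy=5.4,interpolation=cv2.INTER_CUBIC)
a,ph=np.array([.5425,.0845]),np.radians(101.7);u=np.array([np.cos(ph),np.sin(ph)]);v=np.array([u[1],-u[0]])
for s in(-.0075,.0075):
  for r0,r1 in((.018,.055),(-.055,-.018)):
    p=[proj(w,np.append(a+r*u+s*v,.074)) for r in(r0,r1)]
    q=[tuple(int(k) for k in (x-[275,40])*5.4) for x in p]
    cv2.line(g,q[0],q[1],(255,0,0),1)
cv2.imwrite("pics/w5d.png",g)
```

```text
(no output)
```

View pics/w5d.png

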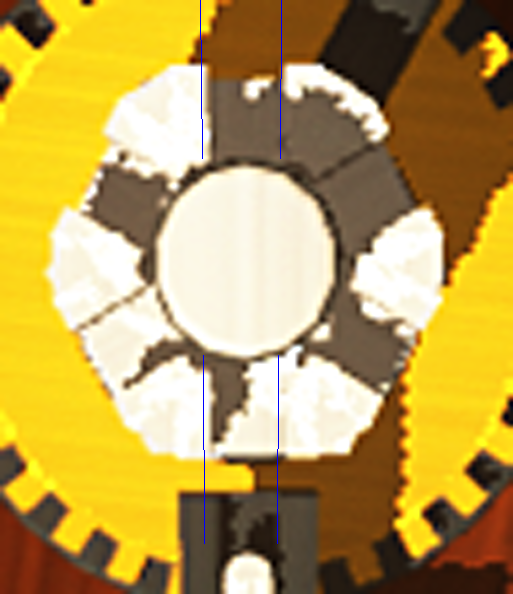

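The slot walls (x≈210 near and far) run parallel to the channel to within about 1°, so the nut is aligned. Next I place the closed fingers behind the pin head.

```bash
python3 goto.py .174 -.004 .074 -78.3
```

```text
9.1 [0.5193 0.1797 0.2457] [-179.9997   -0.0018  -78.4408] -27.962628323076665 0.0007034757692662564
units [-0.3788  0.0092  0.8586 -0.0004]
```

Request:
carry_out --deltas '[[[-0.15,0.005,0.1,0,-1],[-0.3,0.01,0.2,0,-1],[-0.38,0.01,0.3,0,-1],[-0.38,0.01,0.45,0,-1],[-0.38,0.01,0.5,0,-1]]]'

```text
clock: 9.6
tool_pos: [0.5007, 0.2533, 0.1431]
orientation: [179.8, -0.1, -78.4]
force: [0.7, 0.2, 0.4]
opening: 0.0001
gripper_force: 0.0
```

Request:
carry_out --deltas '[[[0,0,0.1,0,-1],[0,0,0.2,0,-1],[0,0,0.3,0,-1],[0,0,0.35,0,-1],[0,0,0.35,0,-1]]]'

```text
clock: 10.1
tool_pos: [0.5018, 0.2536, 0.0749]
orientation: [179.9, -0.1, -78.4]
force: [-0.1, -0.3, 0.2]
opening: 0.0007
gripper_force: 0.0
```

```bash
python3 goto.py .06 -.004 .074 -78.3; python3 -c "
from h import *
print(ctrl.get_obs()['force'])
s=ctrl.snapshot('wrist');save(s,'w6.png')
cv2.imwrite('pics/w6c.png',s['color'][:,:,::-1])"
```

```text
10.1 [0.5018 0.2536 0.0749] [179.9086  -0.063  -78.4247] -35.1771623180798 0.0007234738250898034
units [ 0.5705 -0.0036  0.0046 -0.0003]
[-0.13349503 -0.31485408  0.21690909]
```

View pics/w6c.png

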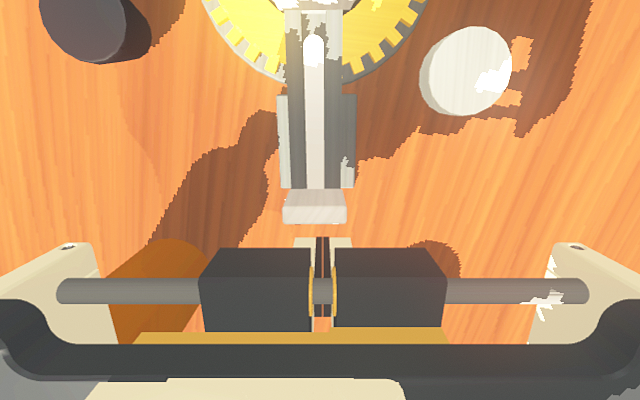

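The closed fingers (x≈293–350, row 240) sit squarely behind the head (282–347, row 205). I push in stages.

Request:
carry_out --deltas '[[[0.05,0,0,0,-1],[0.1,0,0,0,-1],[0.15,0,0,0,-1],[0.2,0,0,0,-1],[0.25,0,0,0,-1]]]'

```text
clock: 10.65
tool_pos: [0.5124, 0.2048, 0.076]
orientation: [-180.0, 0.0, -78.4]
force: [0.1, 0.6, 1.0]
opening: 0.0003
gripper_force: 0.5
```

Request:
carry_out --deltas '[[[0.04,0,0,0,-1],[0.08,0,0,0,-1],[0.12,0,0,0,-1],[0.16,0,0,0,-1],[0.2,0,0,0,-1]]]'

```text
clock: 11.15
tool_pos: [0.5203, 0.1659, 0.0755]
orientation: [180.0, -0.0, -78.4]
force: [0.0, 1.4, 1.0]
opening: 0.0001
gripper_force: 0.5
```

```bash
python3 goto.py .057 -.004 .074 -78.3
python3 - <<'E'
from h import *
for n in("wrist","side"):
    w=ctrl.snapshot(n);save(w,n+"7.png");r=ctrl.spot_point(w,"pin")
    if r:
        p=atz(w,r[0]["centre"],.0596);d=p[:2]-[.5415,.084];print(n,r[0],p,np.linalg.norm(d),np.degrees(np.arctan2(d[1],d[0])))
E
```

```text
11.15 [0.5203 0.1659 0.0755] [179.998   -0.0017 -78.3526] -26.60484338915753 5.9864037684298575e-05
units [ 0.1377 -0.0009  0.0077 -0.0001]
wrist {'centre': [317.4, 209.3], 'p': 0.66} [0.52776174 0.1467832  0.0596    ] 0.06426873728783587 102.34294985666415
side {'centre': [317.7, 171.5], 'p': 0.55} [0.52988145 0.14902141 0.0596    ] 0.06605130210489621 100.13115098789352
```

Request:
carry_out --deltas '[[[0.03,0,0,0,-1],[0.06,0,0,0,-1],[0.09,0,0,0,-1],[0.12,0,0,0,-1],[0.13,0,0,0,-1]]]'

```text
clock: 11.85
tool_pos: [0.5255, 0.1404, 0.0755]
orientation: [180.0, -0.0, -78.4]
force: [0.2, 0.3, 0.1]
opening: 0.0007
gripper_force: 0.2
```

Request:
carry_out --deltas '[[[0.01,0,0,0,-1],[0.015,0,0,0,-1],[0.02,0,0,0,-1]]]'

```text
clock: 12.15
tool_pos: [0.5259, 0.1392, 0.0757]
orientation: [-179.9, 0.2, -78.4]
force: [-9.7, 15.1, 3.0]
opening: 0.0005
gripper_force: 8.7
```

Request:
carry_out --deltas '[[[-0.05,0,0,0,-1],[-0.15,0,0,0,-1],[-0.25,0,-0.05,0,-1],[-0.3,0,-0.2,0,-1],[-0.3,0,-0.4,0,-1]]]'

```text
clock: 12.65
tool_pos: [0.5129, 0.1964, 0.1548]
orientation: [179.8, -0.1, -78.3]
force: [-0.0, 0.2, 0.5]
opening: 0.0004
gripper_force: 0.0
```

```bash
python3 goto.py .10 -.004 .25 -78.3
python3 - <<'E'
from h import *
w=ctrl.snapshot("wrist");save(w,"w8.png")
for k,z in dict(post=0,slot=.058,pin=.0596).items():
    r=ctrl.spot_point(w,k)
    if r:
        p=atz(w,r[0]["centre"],z);d=p[:2]-[.5415,.084];print(k,r[0],p,np.linalg.norm(d),np.degrees(np.arctan2(d[1],d[0])))
cv2.imwrite("pics/w8c.png",cv2.resize(w["color"][0:200,220:420,::-1],(600,600),interpolation=2))
E
```

```text
12.65 [0.5129 0.1964 0.1548] [179.7927  -0.1233 -78.284 ] -29.685453042845968 0.00043094339623429324
units [ 0.0793 -0.0062 -0.4758  0.    ]
post {'centre': [314.1, 71.8], 'p': 0.57} [0.54395783 0.08514739 0.        ] 0.002712460979101635 25.024651333272505
slot {'centre': [318.2, 102.1], 'p': 0.9} [0.53363822 0.1129415  0.058     ] 0.029990302432278466 105.19732236005711
pin {'centre': [317.2, 110.7], 'p': 0.77} [0.53308046 0.11978038 0.0596    ] 0.03675763758957996 103.24147021838137
```

View pics/w8c.png

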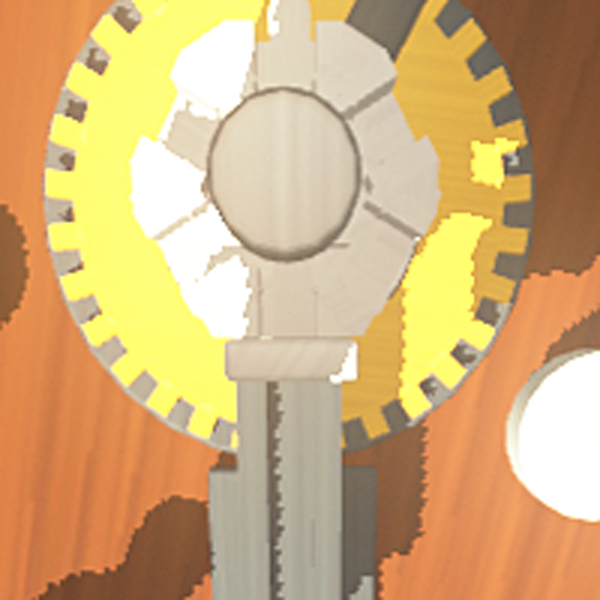

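The picture shows the head (230–355, row 360) flush on the nut's flat. The shank is in the slot and its nose (285, 15) is out of the far one. The pin origin measures 37 mm from the axis and the arm is clear, so I hand in.

Request:
carry_out --deltas '[[[0,0,-0.1,0,-1],[0,0,-0.2,0,-1],[0,0,-0.2,0,-1],[0,0,-0.2,0,-1]]]'

```text
clock: 13.25
tool_pos: [0.5138, 0.1956, 0.1948]
orientation: [180.0, -0.0, -78.4]
force: [-0.5, -0.2, -0.3]
opening: 0.0007
gripper_force: 0.0
```

```bash
python3 -c "
from plant import ctrl
print(ctrl.close_job())"
```

```text
the job is handed in; nothing more can be done
None
```

The job is handed in at about 13 s; no verdict came back, but my last picture showed the nut tight with its slot on the channel, the pin home with its head flush on the nut (origin about 37 mm from the axis) and the arm clear.

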